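Open the child-proof coin-cell canister

ROBOT

A 6-joint arm with a two-finger parallel gripper is mounted at the origin on a cart in front of the work surface, level with it; the furniture and walls round the work are solid. World frame = base frame: x ahead of the robot, y to its left, z up, the work surface at z = 0. Lengths are in m, angles in degrees, forces in N, time in s.
With the tool pointing down it reaches from about 0.25 to 0.725 m from the base axis. Payload 9.7 kg.
Tool frame: the origin (TCP) lies between the finger pads; the fingertips stand 22 mm ahead of it and the grasp point (between the pads) lies 3 mm ahead of it; z points along the fingers, y is the line along which they close (so a half turn about z gives the same grasp; the last joint's range is limited). The gripper opens to 85 mm and grips with 20 to 120 N. Pads are 22 mm wide; open, the fingers measure 114 mm over their backs; the gripper's body (76 mm by 85 mm) begins 54 mm behind the grasp point. The pads swing forward as they close: fully open they stand 13 mm farther back than shut.
Start: joints at [-66.406, 4.979, 10.078, 95.1, 0, 90], TCP at [0.22, -0.504, 0.253] pointing down, gripper open.
Joint ranges: [-179.16, 179.16], [-48.56, 103.87], [-65.8, 70.77], [-126.05, 130.52], [-82.76, 87.17], [-180, 180]. Speed limits (degrees/s): [127.2, 127.2, 147.25, 180, 180, 180].

INTERFACE

Orientations are given as [roll, pitch, yaw] about the fixed x, y, z axes, in that order (R = Rz(yaw) Ry(pitch) Rx(roll)).
In Python, from workcell import bot, viewer, finder gives the robot as it stands.
- The arm moves only by the tool move_arm, never from a script. Its arguments are lists of equal length, an entry for each row: "offset": the shift along the tool's x, y, z in cm, a list of three; "twist": the turn, a rotation vector about the tool's x, y, z in rad, a list of three; "grip": the opening, from 0 (shut) to 1 (fully open). In form: {"offset": [[x, y, z], ...], "twist": [[ax, ay, az], ...], "grip": [grip, ...]}. A call has 1 to 5 rows; each row shifts and turns the commanded pose from where the row before left it, along the tool's axes as they then stand; what a row does not reach is not made up. A row lasts 1/10 s, in which the tool goes at most 50 mm and 8.59 degrees, less where a joint would pass 70% of its speed; a pose out of reach is approached as far as the arm can. A call is refused whole if a number of a shift passes 5 or a number of a turn 0.15, either way. A call with a gripper value outside its range is refused whole. The fingers move at their own pace and stop on an object; "force" is the grip in N (left out, the last holds). Time passes only in rows, so rows that do not move let the fingers close. It gives the time, the measured TCP pose, the force, the opening and the grip force at its end, in the units of the state.
- bot.get_obs(): the state, without advancing time (a new reading comes with each control period).
- viewer.camera(name): name is "scene" or "top"; returns a dict with "color" (420x560x3 uint8, red, green, blue), "depth" (420x560 float32, m along the optical axis (not along the pixel's ray), 0 where there is no reading), "vfov" (degrees; the focal length in pixels is half the picture's height over the tangent of half this angle, whatever the lens; pixels are square), "cx", "cy" (the principal point, pixels), "position" and "attitude" of the camera in the world. Camera axes: x right, y down, z forward; pixel columns grow to the right and rows downward; lengths in m; the calibration is good to about 2 mm. A picture is of the moment at which its call begins.
- bot.job_done(): hands the job in; it is judged then, once.
Trained networks look in a picture, given as the dict that the camera call returned (one of the last four; its "shot" number tells which), for a name from the list of things; names that differ only in an ending like _2 or _b are one class to them, and where a whole thing is asked for, a point or a joint stands for the part that bears it (a point fixed in the world has none). Each returns a list of dicts, best first, with "p" (0 to 1); they miss things now and then, are a little off and sometimes report something else, mostly with a low value. They report only what shows in the picture. A call takes as long as a camera call.
- finder.boxes_of(picture, thing): "position" ([column, row] in pixels, amid what is visible of it).
- finder.pinpoint(picture, thing): "position" ([column, row] in pixels: a listed point, or the origin of a listed thing).
The state is a dict: "time": time; "q": joint angles; "qd": joint speeds; "joint_efforts": joint torques, N m; "ee_pos": TCP position; "tcp_rot": TCP orientation; "wrist_force": force on the tool from outside, world axes, zero at the start; "torque": the same for the moment, N m; "opening": finger opening in m; "grasp_force": force on a finger pad.
Only numpy, scipy, OpenCV 4.12 (cv2) and the standard library are available. Lean on these libraries where they do the work, as an engineer would, in place of code of your own. Each camera call takes 0.05 s, during which the arm holds its last target. There are 200 camera calls.

TASK

The calculator needs a new coin cell: open the child-proof canister. Take the canister by its square body (never lift it by its cap), keep it upright and set it down in the black anti-slip base, pushed home, and let go; then take the orange cap by its finger bar, press it firmly down while turning it about a quarter turn counterclockwise, lift it off and set it down gently, rim down, wholly on the notebook. The canister must stay standing in the base, and everything else on the cabinet stays where it is.

Things in the scene. Friction and masses are not known exactly. Their poses are not given: they have to be found in the camera images.
- canister: white plastic canister with a blue band: square body 66 x 66 mm, 90 mm tall, about 0.4 kg, starting upright on the cabinet top with the cap locked on it (143 mm tall with the cap). Origin: centre of its underside, z up, x and y square to its sides. Black marks on its +x and -x sides show where the cap's finger bar points when locked, green marks on its +y and -y sides when open
- canister_grip (a point): point on the canister's axis, 77 mm above its underside, where its body is best gripped across two opposite flat sides (66 mm apart; flat from 0 to 90 mm height). The cap above is 62 mm wide, no wider than the body; the bar's top is 66 mm above this point
- neck_top (a point): centre of the top of the canister's round neck (30 mm wide), 113 mm above the canister's underside, hidden in the cap at first. The neck's lugs, 46 mm across, hold the cap; the cap clears them once lifted 20 mm
- cap: orange ribbed safety cap, 62 mm wide, 80 g. Origin: centre of its rim's underside, z up; 98 mm above the canister's underside when locked. Locked, its x axis lies along the canister's x (6 degrees of play). It can neither lift nor turn until pressed down more than 4 mm; clockwise is always blocked. Off the neck it stands on its rim
- cap_bar (a point): middle of the finger bar on the cap, 37 mm above the rim: the bar is 52 mm long along the cap's x, 18 mm thick along its y, from 29 to 45 mm above the rim. Grip it across its thickness. Kept pressed, the cap turns counterclockwise seen from above; turned by 50 to 130 degrees (75 to 90 is good) it is free and lifts straight off
- cap_top (a point): centre of the cap's flat round top, 60 mm wide, 29 mm above the rim. Fingertips may rest on it at both sides of the bar and press there. A spring in the cap resists with 5 N at first and about 12 N at 8 mm down, where the cap stops on the canister's body; press 6 to 8 mm while turning
- base: black rubber anti-slip base, fixed: a square tray 106 mm wide, floor 6 mm above the cabinet top, 74 mm wide inside at the floor (4 mm of room on each side of the canister, in any of the four quarter turns), rim flared outward up to 30 mm height. Origin: centre of its underside, z up, x and y square to its sides. It keeps the canister from turning
- notebook: tan spiral notebook lying flat, loose, 210 mm along its x, 152 mm along its y; its cover, on which the cap is to stand, is 10 mm above its underside (13 mm at the spiral). Origin: centre of its underside
- highlighter: yellow highlighter lying flat, 118 x 16 x 18 mm; bystander. Origin: centre of its underside, x along it
- eraser: eraser in a blue sleeve, 48 x 23 x 13 mm; bystander. Origin: centre of its underside
- calculator: grey pocket calculator, 125 x 76 x 14 mm; bystander. Origin: centre of its underside
- mug: white mug, 92 x 127 mm, 95 mm tall; bystander. Origin: centre of its underside
- pen_pot: dark pot of pens, 86 x 80 mm, 152 mm tall; bystander. Origin: centre of its underside

How it is judged (in metres and radians):
On the way, in this order (a step that is already met when the one before it is completed fails the run):
1. the canister stands in the base, pushed home and let go, with its cap still on (horizontal distance between canister and base below 0.009 m and height (world z) of canister below 0.01 m and angle between canister's own z axis and vertical below 0.06 rad and contact force between the fingers and canister below 0.1 N and z of cap in the frame of canister below 0.106 m), for 0.2 s.
2. the cap is lifted clear of the neck while the canister stays in the base (z of cap in the frame of canister above 0.118 m and horizontal distance between canister and base below 0.009 m and height (world z) of canister below 0.012 m), for 0.1 s.
At the end, for the whole second after the job is handed in: The canister stands upright (within 3 degrees) and home in the base (within 9 mm of its centre, on its floor), and the cap stands at rest, rim down, wholly on the notebook (its centre within 76 mm of the notebook's centre along the long side and 48 mm across) (horizontal distance between canister and base below 0.009 m and height (world z) of canister below 0.01 m and angle between canister's own z axis and vertical below 0.06 rad and x of cap in the frame of notebook between -0.076 and 0.076 m and y of cap in the frame of notebook between -0.048 and 0.048 m and z of cap in the frame of notebook between 0.005 and 0.018 m and angle between cap's own z axis and vertical below 0.1 rad and linear speed of each of cap, canister below 0.02 m/s); the robot touches nothing.
It fails at once if the canister is lifted by its cap (contact force between the fingers and cap above 1 N and height (world z) of canister above 0.02 m).
It fails at once if the canister is tipped over (angle between canister's own z axis and vertical above 0.5 rad).
It fails at once if the cap is dropped from more than about 40 mm (contact force between anything else and cap below 0.02 N and height (world z) of cap above 0.055 m).
It fails at once if another thing on the cabinet is moved by more than 30 mm (distance of any of highlighter, eraser, calculator, mug, pen_pot from where it was at the start of the episode above 0.03 m).
It also fails if it takes over 69 s, if anything falls off the work surface, if the arm or the gripper's body presses on something with over 40 N, if the wrist force passes 120 N, or if a joint passes its speed limit or range.

## Working session

There is one attempt and no reset: what is moved stays moved. The work goes in short steps, Python scripts to look and compute and a tool call to move; the robot and the scene stay as the last step left them, time stands still between calls to the robot, and variables do not carry over. Pictures are saved under pics/ and viewed, at most 10 in all, crops included, and the job is handed in when it is done.

Besides the shell and the picture viewer there is one more tool, called after "Request:" as name(argument=value, ...) on one line, values as JSON. move_arm: Moves the arm, as the interface text tells. Its arguments: {"type":"object","properties":{"offset":{"type":"array","items":{"type":"array","items":{"type":"number"}}},"twist":{"type":"array","items":{"type":"array","items":{"type":"number"}}},"grip":{"type":"array","items":{"type":"number"}},"force":{"type":"number"}},"required":["offset","twist","grip"]}

```bash
mkdir -p pics; cat > h.py <<'E'
import numpy as np,cv2
from scipy.spatial.transform import Rotation as R
from workcell import bot,viewer,finder
def f(p): return p["color"].shape[0]/2/np.tan(np.radians(p["vfov"])/2)
def rot(p):
    a=np.array(p["attitude"],float)
    if a.shape==(3,3): return a
    if a.size==4: return R.from_quat(a).as_matrix()
    return R.from_euler('xyz',a,degrees=True).as_matrix()
def ray(p,uv):
    d=np.array([(uv[0]-p["cx"])/f(p),(uv[1]-p["cy"])/f(p),1.]);return rot(p)@d
def atz(p,uv,z):
    d=ray(p,uv);o=np.array(p["position"]);return o+d*(z-o[2])/d[2]
def cloud(p):
    D=p["depth"];v,u=np.mgrid[:D.shape[0],:D.shape[1]]
    P=np.stack([(u-p["cx"])/f(p)*D,(v-p["cy"])/f(p)*D,D],-1)@rot(p).T+np.array(p["position"])
    P[D<=0]=np.nan;return P
def save(p,n): cv2.imwrite(f"pics/{n}.png",p["color"][:,:,::-1])
E
python3 - <<'E'
from h import *
np.set_printoptions(precision=4,suppress=True)
print(bot.get_obs())
for c in("top","scene"):
    p=viewer.camera(c);save(p,c+"0");P=cloud(p)
    print(c,p["position"],p["attitude"],p["vfov"],p["cx"],p["cy"])
    for t in["canister","canister_grip","cap","cap_bar","cap_top","base","notebook","highlighter","eraser","calculator","mug","pen_pot"]:
        r=finder.pinpoint(p,t)[:1]
        for x in r:
            uv=np.array(x["position"]);i=np.clip(uv.astype(int),0,[559,419]);print(t,round(x["p"],2),uv,P[i[1],i[0]],atz(p,uv,{"canister_grip":.077,"cap":.098,"cap_bar":.135,"cap_top":.127}.get(t,0)))
E
cd pics; python3 -c "
import cv2,numpy as np
cv2.imwrite('both.png',cv2.resize(np.hstack([cv2.imread('top0.png'),cv2.imread('scene0.png')]),(800,300),interpolation=3))"
```

```text
{'time': 0.0, 'q': array([-66.4058,   5.0136,  10.0341,  95.0983,   0.0011,  90.001 ]), 'qd': array([ 0.0523,  0.0733, -0.0976, -0.0093,  0.0396, -0.0068]), 'joint_efforts': array([ -0.0019, -52.039 ,  46.4802,   0.0162,   0.    ,  -0.    ]), 'ee_pos': array([ 0.2201, -0.5038,  0.2526]), 'tcp_rot': array([-179.9223,   -0.001 ,   23.5932]), 'wrist_force': array([ 0.1038, -1.0486, -0.5039]), 'torque': array([ 0.0631, -0.0321, -0.0329]), 'grasp_force': 0.0, 'opening': 0.08541437467173954}
top [0.3425 0.0476 1.3991] [-175.1702   -0.3817  -89.453 ] 48.77933086032309 281.05361196739193 211.49220098516122
canister 0.87 [400.  206.6] [ 0.4725 -0.2986  0.0884] [ 0.4794 -0.322   0.    ]
canister_grip 0.72 [409.  205.2] [ 0.4718 -0.3138  0.1256] [ 0.4762 -0.3276  0.077 ]
cap 0.97 [410.7 205.2] [ 0.4723 -0.3177  0.1216] [ 0.4741 -0.3264  0.098 ]
cap_bar 0.79 [415.3 201.5] [ 0.481  -0.3249  0.1448] [ 0.4807 -0.3286  0.135 ]
cap_top 0.68 [416.3 205. ] [ 0.47   -0.3272  0.1457] [ 0.4719 -0.3336  0.127 ]
base 0.67 [272.2 198.9] [0.5012 0.0673 0.0046] [0.499  0.0667 0.    ]
notebook 0.96 [333.7 217.6
[... 774 characters left out ...]
3149  0.098 ]
cap_bar 0.53 [382.1 132.9] [ 0.4743 -0.322   0.1447] [ 0.4793 -0.3299  0.135 ]
cap_top 0.73 [378.2 133.4] [ 0.4848 -0.3176  0.1371] [ 0.4917 -0.3278  0.127 ]
base 0.93 [269.5 221.7] [0.4987 0.0809 0.0042] [0.4988 0.0793 0.    ]
notebook 0.65 [331.5 202.4] [ 0.442  -0.1033  0.0116] [ 0.4479 -0.1116  0.    ]
highlighter 0.65 [294.2 205.6] [ 0.4994 -0.0103  0.0113] [ 0.5057 -0.0161  0.    ]
eraser 0.58 [349.3 182.6] [ 0.476  -0.2083  0.0069] [ 0.4785 -0.2129  0.    ]
calculator 0.65 [241.2 271.7] [0.3961 0.2433 0.0142] [0.4032 0.2394 0.    ]
mug 0.82 [202.  287.8] [0.3802 0.3576 0.066 ] [0.4225 0.3444 0.    ]
pen_pot 0.85 [171.6 327.7] [0.3341 0.4621 0.0624] [0.37   0.4559 0.    ]
```

View pics/top0.png

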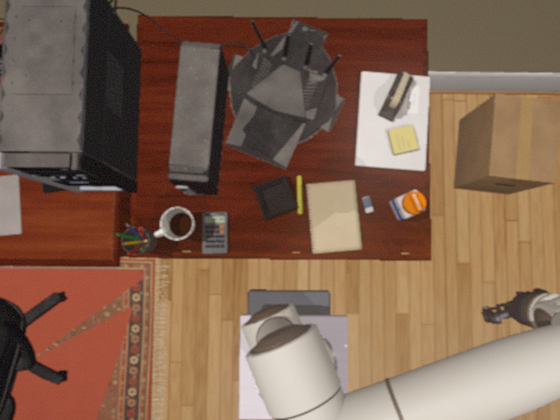

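View pics/scene0.png

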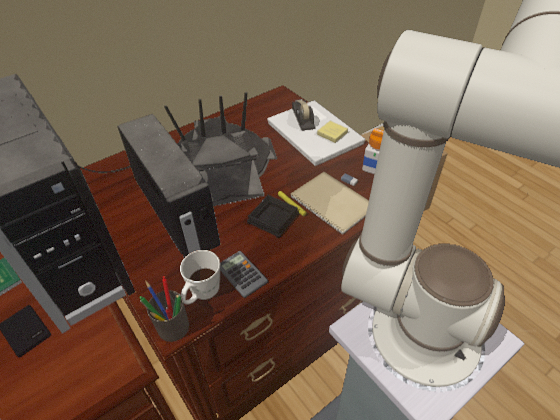

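The top view shows the canister at about (410,204), the notebook at (334,216), the base at (275,198) and the highlighter at (299,195). The scene view has the canister partly behind the arm. Next I refine the poses from depth.

```bash
python3 - <<'E'
from h import *
np.set_printoptions(precision=4,suppress=True)
p=viewer.camera("top");P=cloud(p);C=p["color"].astype(int);save(p,"t1")
x,y,z=P[...,0],P[...,1],P[...,2]
near=(abs(x-.475)<.07)&(abs(y+.328)<.07)
def rect(m,n):
    q=P[m][:,:2];r=cv2.minAreaRect((q*1000).astype(np.float32));print(n,m.sum(),np.round(r[0],1),np.round(r[1],1),round(r[2],1),"zmed",np.median(P[m][:,2]), "mean",q.mean(0))
hsv=cv2.cvtColor(p["color"],cv2.COLOR_RGB2HSV)
orange=near&(hsv[...,0]<15)&(hsv[...,1]>180)&(hsv[...,2]>120)
rect(orange&(z>.11)&(z<.135),"captop");rect(near&(z>.137),"bar")
q=P[near&(z>.137)][:,:2];w,v=np.linalg.eigh(np.cov(q.T));print("bar dir",np.degrees(np.arctan2(v[1,1],v[0,1])),np.sqrt(w)*3.46)
rect(near&(z>.015)&(z<.1),"body low"); rect(near&(z>.08)&(z<.1)&~orange,"shoulder")
nb=(abs(x-.445)<.13)&(abs(y+.115)<.1)&(z>.006)&(z<.02)&(hsv[...,2]>130)&(hsv[...,1]<120)
rect(nb,"nb")
b=(abs(x-.5)<.075)&(abs(y-.06)<.08)&(z>.02)&(z<.036);rect(b,"base rim")
b=(abs(x-.5)<.09)&(abs(y-.06)<.09)&(hsv[...,2]<60)&(z<.04);rect(b,"base dark")
for n,cx,cy in(("nearbase",.5,.06),("nearcan",.475,-.328)):
  for a in range(0,360,30):
    d=np.radians(a);pts=[]
    for r in(.07,.09,.11,.13):
        m=np.hypot(x-cx-r*np.cos(d),y-cy-r*np.sin(d))<.012
        pts.append(round(float(np.nanmax(z[m])),3) if m.any() else None)
    print(n,a,pts)
im=cv2.resize(p["color"][150:265,235:440,::-1],None,fx=3.9,fy=3.9,interpolation=2);cv2.imwrite("pics/crop.png",im)
E
```

```text
captop 84 [ 478.6 -330.8] [57.7 63.1] 4.5 zmed 0.12473479363666973 mean [ 0.4774 -0.3237]
bar 128 [ 479.8 -330.1] [51.6 18.5] 23.3 zmed 0.1423862757702713 mean [ 0.4798 -0.3295]
bar dir -157.24383078462017 [0.0184 0.051 ]
body low 273 [ 480.1 -329.8] [66.  67.4] 25.5 zmed 0.07815619022481957 mean [ 0.4706 -0.3065]
shoulder 131 [ 479.6 -329.7] [66.4 64.9] 24.0 zmed 0.08734417546698237 mean [ 0.4741 -0.3117]
nb 3034 [ 448.2 -131.4] [212.3 173.1] 4.5 zmed 0.010100238921657234 mean [ 0.4463 -0.1191]
base rim 492 [509.9  40.4] [104.  141.8] 21.1 zmed 0.027031318655555858 mean [0.5041 0.0584]
base dark 1263 [503.4  54.1] [109.7 119.6] 18.1 zmed 0.009366405716856319 mean [0.5027 0.0561]
nearbase 0 [0.022, 0.008, 0.014, 0.02]
nearbase 30 [0.006, 0.006, 0.007, 0.007]
nearbase 60 [0.032, 0.005, 0.006, 0.004]
nearbase 90 [0.004, 0.004, 0.006, 0.007]
nearbase 120 [0.005, 0.005, 0.006, 0.007]
nearbase 150 [0.033, 0.005, 0.006, 0.007]
nearbase 180 [0.006, 0.006, 0.009, 0.005]
nearbase 210 [0.009, 0.006, 0.006, 0.006]
nearbase 240 [0.034, 0.02, 0.005, 0.016]
nearbase 270 [0.027, 0.017, 0.015, 0.015]
nearbase 300 [0.018, 0.021, 0.014, 0.006]
nearbase 330 [0.034, 0.007, 0.005, 0.007]
nearcan 0 [0.007, 0.008, 0.029, 0.029]
nearcan 30 [0.005, 0.008, 0.005, 0.025]
nearcan 60 [0.007, 0.008, 0.006, 0.005]
nearcan 90 [0.005, 0.017, 0.017, 0.012]
nearcan 120 [0.005, 0.007, 0.005, 0.004]
nearcan 150 [0.005, 0.006, 0.006, 0.006]
nearcan 180 [0.006, 0.005, 0.007, 0.005]
nearcan 210 [0.007, 0.007, 0.005, 0.004]
nearcan 240 [0.006, 0.007, 0.002, None]
nearcan 270 [0.006, 0.006, None, None]
nearcan 300 [0.006, 0.004, -0.001, None]
nearcan 330 [0.006, 0.006, 0.007, 0.029]
```

View pics/crop.png

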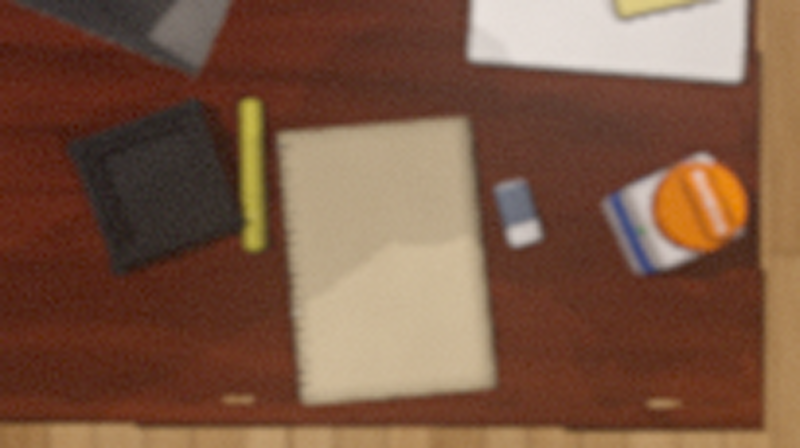

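The crop shows the base tilted about 19°, the highlighter beside it, and the canister with its bar at about 23°. Depth puts the canister at about (0.480,-0.330). I'll grip it from the side with a tilted tool, because the gripper body would hit the bar on a vertical grip. Next: fit the base and plan the first move.

```bash
cat >> h.py <<'E'
def tool(az,th):  # tool z: azimuth az, th deg from straight down
    return R.from_euler('z',az,degrees=True)*R.from_euler('x',180,degrees=True)*R.from_euler('y',th,degrees=True)
def plan(pos,rot,o=None,vmax=4.5,n=None,grip=1):
    o=o or bot.get_obs();p0=np.array(o["ee_pos"]);r0=R.from_euler('xyz',o["tcp_rot"],degrees=True)
    pos=np.array(pos);rv=(r0.inv()*rot).as_rotvec()
    n=n or int(max(np.ceil(np.linalg.norm(pos-p0)*100/vmax),np.ceil(np.abs(rv).max()/.14),np.ceil(np.linalg.norm(rv)/.145),1))
    tw=np.round(rv/n,3);r=r0;pc=p0.copy();off=[]
    for i in range(n):
        tgt=p0+(pos-p0)*(i+1)/n
        a=np.round(r.inv().apply(tgt-pc)*100,2);off.append(a.tolist());pc=pc+r.apply(a/100);r=r*R.from_rotvec(tw)
    print("n",n,"twist",tw.tolist())
    for i in range(0,n,5): print(off[i:i+5])
E
python3 - <<'E'
from h import *
np.set_printoptions(precision=4,suppress=True)
p=viewer.camera("top");P=cloud(p);x,y,z=P[...,0],P[...,1],P[...,2]
hsv=cv2.cvtColor(p["color"],cv2.COLOR_RGB2HSV)
m=(abs(x-.5)<.085)&(abs(y-.065)<.085)&(hsv[...,2]<75)&(z<.04)&(z>.0)
m2=((hsv[...,1]<90)&m).astype(np.uint8);m2=cv2.morphologyEx(m2,cv2.MORPH_OPEN,np.ones((3,3)))
n,l,st,_=cv2.connectedComponentsWithStats(m2);k=1+st[1:,4].argmax();mm=l==k
for zl in(-1,.018):
    q=P[mm&(z>zl)][:,:2];print(len(q),cv2.minAreaRect((q*1000).astype(np.float32)),q.mean(0))
ys,xs=np.nonzero(mm);r=cv2.minAreaRect(np.stack([xs,ys],1).astype(np.float32));print(r,atz(p,r[0],.03),atz(p,r[0],.02))
plan([.434,-.225,.17],tool(-66.5,60))
E
```

```text
1120 ((502.388671875, 58.6129150390625), (102.67294311523438, 103.3282699584961), 20.331573486328125) [0.5043 0.0592]
481 ((502.6390686035156, 58.18524169921875), (102.68093872070312, 102.387939453125), 20.439285278320312) [0.5048 0.0603]
((274.8167419433594, 196.88687133789062), (34.508113861083984, 34.575374603271484), 70.34617614746094) [0.5017 0.0586 0.03  ] [0.5029 0.0586 0.02  ]
n 13 twist [-0.063, 0.063, 0.109]
[[2.37, -1.31, 0.64], [2.16, -1.6, 0.69], [1.94, -1.86, 0.71], [1.67, -2.11, 0.7], [1.38, -2.32, 0.66]]
[[1.09, -2.49, 0.59], [0.77, -2.62, 0.48], [0.46, -2.72, 0.35], [0.13, -2.77, 0.19], [-0.17, -2.78, 0.02]]
[[-0.47, -2.73, -0.17], [-0.74, -2.65, -0.38], [-1.0, -2.52, -0.6]]
```

Request:
move_arm(offset=[[2.4,-1.3,0.6],[2.2,-1.6,0.7],[1.9,-1.9,0.7],[1.7,-2.1,0.7],[1.4,-2.3,0.7]], twist=[[-0.063,0.063,0.109],[-0.063,0.063,0.109],[-0.063,0.063,0.109],[-0.063,0.063,0.109],[-0.063,0.063,0.109]], grip=[1,1,1,1,1], force=70)

```text
time: 1.9
ee_pos: [0.3036, -0.396, 0.2215]
tcp_rot: [167.1, -22.1, -5.9]
wrist_force: [-0.2, 0.6, -0.4]
opening: 0.0852
grasp_force: 0.0
```

Request:
move_arm(offset=[[1.1,-2.5,0.6],[0.8,-2.6,0.5],[0.5,-2.7,0.4],[0.1,-2.8,0.2],[-0.2,-2.8,0]], twist=[[-0.063,0.063,0.109],[-0.063,0.063,0.109],[-0.063,0.063,0.109],[-0.063,0.063,0.109],[-0.063,0.063,0.109]], grip=[1,1,1,1,1])

```text
time: 2.4
ee_pos: [0.3788, -0.3236, 0.1879]
tcp_rot: [165.7, -46.5, -33.0]
wrist_force: [0.6, -1.0, 0.9]
opening: 0.0855
grasp_force: 0.0
```

Request:
move_arm(offset=[[-0.5,-2.7,-0.2],[-0.7,-2.7,-0.4],[-1.0,-2.5,-0.6],[0,0,0],[0,0,0]], twist=[[-0.063,0.063,0.109],[-0.063,0.063,0.109],[-0.063,0.063,0.109],[0,0,0],[0,0,0]], grip=[1,1,1,1,1])

```text
time: 2.9
ee_pos: [0.3758, -0.3983, 0.1623]
tcp_rot: [163.8, -59.8, -38.9]
wrist_force: [0.9, 0.3, 0.5]
opening: 0.0856
grasp_force: 0.0
```

```bash
python3 - <<'E'
from h import *
np.set_printoptions(precision=3,suppress=True)
o=bot.get_obs();print(o["time"],o["q"],o["ee_pos"],o["tcp_rot"],o["wrist_force"])
print(tool(-66.5,60).as_euler('xyz',degrees=True))
plan([.434,-.225,.1335],tool(-66.5,60))
p=viewer.camera("top");save(p,"t2")
E
```

```text
2.9 [-38.985 -48.519 -60.919  17.827 -16.143 179.944] [ 0.376 -0.398  0.162] [163.765 -59.759 -38.879] [0.898 0.317 0.531]
[180.  -60.  -66.5]
n 5 twist [-0.027, -0.006, 0.048]
[[-1.14, -3.07, -1.73], [-1.29, -2.96, -1.81], [-1.44, -2.84, -1.88], [-1.59, -2.72, -1.94], [-1.73, -2.59, -2.0]]
```

View pics/t2.png

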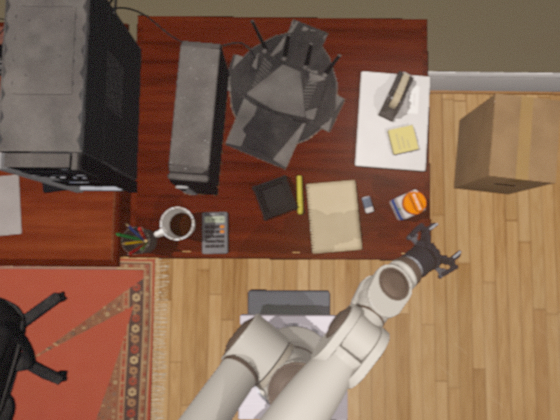

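The arm is at its q6, q2 and q3 limits in this configuration. I'll fit the wrist model so I can choose a flipped grasp that can be reached.

```bash
cat >> h.py <<'E'
E=R.from_euler
def Rm(q,s5,s6,b):
    return E('z',q[0],degrees=True)*E('y',q[1]-q[2]+q[3],degrees=True)*E('z',s5*q[4],degrees=True)*E('y',90,degrees=True)*E('z',s6*q[5]+b,degrees=True)
E
python3 - <<'E2'
from h import *
np.set_printoptions(precision=2,suppress=True)
obs=[([-66.4058,5.0136,10.0341,95.0983,.0011,90.001],[-179.92,0,23.59],[.2201,-.5038,.2526]),
([-38.985,-48.519,-60.919,17.827,-16.143,179.944],[163.765,-59.759,-38.879],[.3758,-.3983,.1623])]
best=None
for s5 in(1,-1):
  for s6 in(1,-1):
    for b in(0,90,180,270):
      e=[np.degrees((Rm(q,s5,s6,b).inv()*E('xyz',t,degrees=True)).magnitude()) for q,t,_ in obs]
      if max(e)<20: print(s5,s6,b,e); best=(s5,s6,b)
s5,s6,b=best
def ik(pos,rot,T):
    zt=rot.apply([0,0,1]);w=np.array(pos)-T*zt;q1=np.arctan2(w[1],w[0])
    l=R.from_euler('z',-q1).apply(zt);q5=np.arcsin(l[1]);phi=np.arctan2(-l[2],l[0])
    q=[np.degrees(q1),0,0,np.degrees(phi),s5*np.degrees(q5),0]
    d=(Rm(q,s5,s6,b).inv()*rot).as_rotvec();return np.degrees(q1),np.degrees(phi),s5*np.degrees(q5),s6*np.degrees(d[2]),np.hypot(*w[:2]),w[2]
for T in(.2,.27):
  for n,pos,az in(("pre",(.434,-.225,.1335),-66.5),("pick",(.4758,-.3203,.0735),-66.5),("place",(.50,.065,.08),-69.6),("placeB",(.50,.065,.08),110.4),("placeC",(.50,.065,.08),20.4)):
    for th,fl in((60,0),(60,1),(50,1)):
      rot=tool(az,th)*E('z',180*fl,degrees=True);print(T,n,th,fl,np.array(ik(pos,rot,T)))
E2
```

```text
1 1 0 [np.float64(0.004034506370043549), np.float64(0.0017150882729850111)]
0.2 pre 60 0 [ -10.28   46.08  -46.04 -143.22    0.37    0.23]
0.2 pre 60 1 [-10.28  46.08 -46.04  36.78   0.37   0.23]
0.2 pre 50 1 [-12.77  54.82 -38.14  41.22   0.38   0.26]
0.2 pick 60 0 [ -21.65   39.16  -37.64 -153.56    0.44    0.17]
0.2 pick 60 1 [-21.65  39.16 -37.64  26.44   0.44   0.17]
0.2 pick 50 1 [-23.44  48.95 -31.54  30.99   0.45   0.2 ]
0.2 place 60 0 [ 27.34 101.83 -59.28 -76.31   0.49   0.18]
0.2 place 60 1 [ 27.34 101.83 -59.28 103.69   0.49   0.18]
0.2 place 50 1 [ 25.04  95.5  -49.78  97.19   0.49   0.21]
0.2 placeB 60 0 [ -9.85 131.11  48.42  40.6    0.57   0.18]
0.2 placeB 60 1 [  -9.85  131.11   48.42 -139.4     0.57    0.18]
0.2 placeB 50 1 [  -8.08  119.61   42.32 -130.17    0.56    0.21]
0.2 placeC 60 0 [  0.78  31.5   16.9  169.9    0.34   0.18]
0.2 placeC 60 1 [  0.78  31.5   16.9  -10.1    0.34   0.18]
0.2 placeC 50 1 [  1.86  41.51  14.1  -12.16   0.36   0.21]
0.27 pre 60 0 [  -1.78   53.52  -51.55 -133.36    0.34    0.27]
0.27 pre 60 1 [ -1.78  53.52 -51.55  46.64   0.34   0.27]
0.27 pre 50 1 [ -5.74  59.8  -41.95  48.95   0.35   0.31]
0.27 pick 60 0 [ -15.47   42.55  -42.32 -148.28    0.4     0.21]
0.27 pick 60 1 [-15.47  42.55 -42.32  31.72   0.4    0.21]
0.27 pick 50 1 [-18.37  51.5  -34.78  35.65   0.41   0.25]
0.27 place 60 0 [ 34.18 112.41 -57.26 -63.88   0.51   0.22]
0.27 place 60 1 [ 34.18 112.41 -57.26 116.12   0.51   0.22]
0.27 place 50 1 [ 31.17 102.56 -48.81 106.49   0.5    0.25]
0.27 placeB 60 0 [-14.85 134.99  45.01  35.28   0.6    0.22]
0.27 placeB 60 1 [ -14.85  134.99   45.01 -144.72    0.6     0.22]
0.27 placeB 50 1 [ -12.69  123.05   39.92 -135.4     0.59    0.25]
0.27 placeC 60 0 [ -3.36  32.25  20.42 167.58   0.28   0.22]
0.27 placeC 60 1 [ -3.36  32.25  20.42 -12.42   0.28   0.22]
0.27 placeC 50 1 [ -1.33  42.09  16.47 -14.37   0.31   0.25]
```

```bash
cat >> h.py <<'E'
F=E('z',180,degrees=True)
E
python3 - <<'E2'
from h import *
o=bot.get_obs();r0=E('xyz',o["tcp_rot"],degrees=True);t=tool(-66.5,55)*F
print((r0.inv()*t).as_rotvec())
z=-t.apply([0,0,1]); g=np.array([.4768,-.3227,.072]);pre=g+z*.003+z*.11;print(pre)
plan(pre+[0,0,.05],t)
E2
```

```text
[ 0.17256158 -0.18190117 -2.88723747]
[ 0.43989012 -0.23781309  0.13681414]
n 21 twist [0.008, -0.009, -0.137]
[[-0.03, -0.68, -0.47], [0.06, -0.68, -0.47], [0.15, -0.67, -0.47], [0.24, -0.65, -0.46], [0.31, -0.61, -0.46]]
[[0.4, -0.57, -0.46], [0.46, -0.52, -0.45], [0.53, -0.45, -0.46], [0.58, -0.37, -0.46], [0.62, -0.3, -0.46]]
[[0.65, -0.22, -0.47], [0.67, -0.12, -0.47], [0.68, -0.04, -0.48], [0.68, 0.05, -0.48], [0.65, 0.14, -0.49]]
[[0.63, 0.22, -0.49], [0.59, 0.3, -0.5], [0.53, 0.38, -0.52], [0.48, 0.44, -0.51], [0.41, 0.49, -0.53]]
[[0.33, 0.54, -0.54]]
```

```bash
python3 - <<'E2'
from h import *
o=bot.get_obs();r0=E('xyz',o["tcp_rot"],degrees=True);t=tool(-66.5,55)*F
plan(o["ee_pos"]+[0,0,.12],r0,n=4)
o2=dict(o);o2["ee_pos"]=o["ee_pos"]+[0,0,.12]
plan([.425,-.205,.2],t,o2)
E2
```

```text
n 4 twist [0.0, 0.0, 0.0]
[[2.59, 0.42, -1.45], [2.6, 0.42, -1.44], [2.59, 0.42, -1.45], [2.6, 0.42, -1.44]]
n 21 twist [0.008, -0.009, -0.137]
[[-0.55, -0.79, -0.38], [-0.43, -0.86, -0.37], [-0.32, -0.91, -0.35], [-0.19, -0.95, -0.35], [-0.07, -0.97, -0.34]]
[[0.07, -0.98, -0.33], [0.19, -0.96, -0.32], [0.33, -0.92, -0.32], [0.44, -0.88, -0.32], [0.56, -0.81, -0.31]]
[[0.65, -0.73, -0.31], [0.75, -0.63, -0.32], [0.83, -0.53, -0.31], [0.89, -0.41, -0.32], [0.93, -0.3, -0.33]]
[[0.96, -0.16, -0.33], [0.98, -0.03, -0.34], [0.96, 0.09, -0.35], [0.94, 0.22, -0.36], [0.9, 0.35, -0.36]]
[[0.84, 0.47, -0.38]]
```

Request:
move_arm(offset=[[2.6,0.4,-1.4],[2.6,0.4,-1.4],[2.6,0.4,-1.4],[2.6,0.4,-1.4]], twist=[[0,0,0],[0,0,0],[0,0,0],[0,0,0]], grip=[1,1,1,1])

```text
time: 3.35
ee_pos: [0.3812, -0.4018, 0.2858]
tcp_rot: [163.7, -59.9, -38.8]
wrist_force: [1.5, -0.8, -0.2]
opening: 0.0856
grasp_force: 0.0
```

Request:
move_arm(offset=[[-0.5,-0.8,-0.4],[-0.4,-0.9,-0.4],[-0.3,-0.9,-0.4],[-0.2,-0.9,-0.3],[-0.1,-1.0,-0.3]], twist=[[0.008,-0.009,-0.137],[0.008,-0.009,-0.137],[0.008,-0.009,-0.137],[0.008,-0.009,-0.137],[0.008,-0.009,-0.137]], grip=[1,1,1,1,1])

```text
time: 3.85
ee_pos: [0.3947, -0.3566, 0.2651]
tcp_rot: [130.1, -34.2, 8.0]
wrist_force: [-0.5, -0.3, 0.7]
opening: 0.0855
grasp_force: 0.0
```

Request:
move_arm(offset=[[0.1,-1.0,-0.3],[0.2,-1.0,-0.3],[0.3,-0.9,-0.3],[0.4,-0.9,-0.3],[0.6,-0.8,-0.3]], twist=[[0.008,-0.009,-0.137],[0.008,-0.009,-0.137],[0.008,-0.009,-0.137],[0.008,-0.009,-0.137],[0.008,-0.009,-0.137]], grip=[1,1,1,1,1])

```text
time: 4.35
ee_pos: [0.4071, -0.3108, 0.2443]
tcp_rot: [125.2, -1.1, 30.8]
wrist_force: [0.1, -0.2, 0.2]
opening: 0.0857
grasp_force: 0.0
```

Request:
move_arm(offset=[[0.7,-0.7,-0.3],[0.8,-0.6,-0.3],[0.8,-0.5,-0.3],[0.9,-0.4,-0.3],[0.9,-0.3,-0.3]], twist=[[0.008,-0.009,-0.137],[0.008,-0.009,-0.137],[0.008,-0.009,-0.137],[0.008,-0.009,-0.137],[0.008,-0.009,-0.137]], grip=[1,1,1,1,1])

```text
time: 4.85
ee_pos: [0.4201, -0.2656, 0.2247]
tcp_rot: [134.1, 31.2, 54.3]
wrist_force: [0.3, -0.6, 0.2]
opening: 0.0856
grasp_force: 0.0
```

Request:
move_arm(offset=[[1.0,-0.2,-0.3],[1.0,0,-0.3],[1.0,0.1,-0.4],[0.9,0.2,-0.4],[0.9,0.4,-0.4]], twist=[[0.008,-0.009,-0.137],[0.008,-0.009,-0.137],[0.008,-0.009,-0.137],[0.008,-0.009,-0.137],[0.008,-0.009,-0.137]], grip=[1,1,1,1,1])

```text
time: 5.35
ee_pos: [0.4323, -0.2185, 0.2047]
tcp_rot: [168.5, 53.8, 99.6]
wrist_force: [0.7, -0.4, 0.3]
opening: 0.0859
grasp_force: 0.0
```

Request:
move_arm(offset=[[0.8,0.5,-0.4],[0,0,0],[0,0,0]], twist=[[0.008,-0.009,-0.137],[0,0,0],[0,0,0]], grip=[1,1,1])

```text
time: 5.65
ee_pos: [0.4348, -0.2098, 0.2001]
tcp_rot: [179.2, 55.0, 112.1]
wrist_force: [0.9, -0.1, 0.1]
opening: 0.0855
grasp_force: 0.0
```

```bash
python3 - <<'E2'
from h import *
np.set_printoptions(precision=3,suppress=True)
o=bot.get_obs();print(o["time"],o["q"],o["ee_pos"],o["tcp_rot"])
t=tool(-66.5,55)*F;print(t.as_euler('xyz',degrees=True))
z=-t.apply([0,0,1]); g=np.array([.4768,-.3227,.072]);pre=g+z*.003+z*.11;print(pre)
plan(pre,t);o2=dict(o,ee_pos=pre,tcp_rot=t.as_euler('xyz',degrees=True));plan(g+z*.003,t,o2,vmax=3)
E2
```

```text
5.65 [ -1.901 -35.467 -42.519  51.752 -47.933  51.389] [ 0.435 -0.21   0.2  ] [179.153  55.028 112.12 ]
[-180.    55.   113.5]
[ 0.44  -0.238  0.137]
n 2 twist [-0.002, 0.0, -0.007]
[[1.8, -0.34, 2.95], [1.79, -0.33, 2.95]]
n 4 twist [0.0, -0.0, -0.0]
[[0.0, -0.0, 2.75], [0.0, 0.0, 2.75], [-0.0, 0.0, 2.75], [-0.0, 0.0, 2.75]]
```

Request:
move_arm(offset=[[1.8,-0.3,2.9],[1.8,-0.4,3.0],[0,0,0]], twist=[[-0.002,0,-0.008],[-0.002,0,-0.008],[0,0,0]], grip=[1,1,1])

```text
time: 5.95
ee_pos: [0.4366, -0.2394, 0.1315]
tcp_rot: [-179.1, 54.8, 114.1]
wrist_force: [-1.2, -0.1, -0.1]
opening: 0.0854
grasp_force: 0.0
```

Request:
move_arm(offset=[[0,0,2.5],[0,0,2.5],[0,0,2.0],[0,0,2.0],[0,0,1.0]], twist=[[0,0,0],[0,0,0],[0,0,0],[0,0,0],[0,0,0]], grip=[1,1,1,1,1])

```text
time: 6.45
ee_pos: [0.4718, -0.3148, 0.0794]
tcp_rot: [-179.7, 55.1, 113.7]
wrist_force: [1.0, 0.3, 0.2]
opening: 0.0855
grasp_force: 0.0
```

```bash
python3 - <<'E2'
from h import *
np.set_printoptions(precision=3,suppress=True)
o=bot.get_obs();print(o["time"],o["q"],o["ee_pos"],o["tcp_rot"],o["wrist_force"])
t=tool(-66.5,55)*F
z=-t.apply([0,0,1]); g=np.array([.4768,-.3227,.072]);plan(g+z*.003,t)
a,b=viewer.camera("top"),viewer.camera("scene")
im=np.hstack([a["color"][150:265,300:460],b["color"][90:205,300:460]]);cv2.imwrite("pics/g1.png",cv2.resize(im[:,:,::-1],None,fx=2.5,fy=2.5,interpolation=2))
E2
```

```text
6.45 [-16.801 -23.98  -51.506  19.798 -38.857  34.011] [ 0.472 -0.315  0.079] [-179.682   55.074  113.663] [1.036 0.303 0.17 ]
n 1 twist [-0.003, 0.001, 0.002]
[[0.08, 0.15, 0.88]]
```

View pics/g1.png

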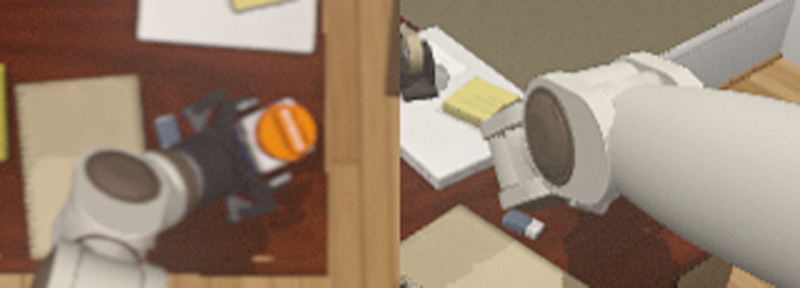

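The fingers straddle the body, with the pads slightly on the near side, and the palm is clear of the cap. I'll go in the last bit and close.

Request:
move_arm(offset=[[0.1,0.1,0.8],[0,0,0]], twist=[[-0.003,0,0],[0,0,0]], grip=[1,1])

```text
time: 6.75
ee_pos: [0.4749, -0.3188, 0.0732]
tcp_rot: [-179.7, 55.1, 114.0]
wrist_force: [0.2, -0.8, -0.0]
opening: 0.0855
grasp_force: 0.0
```

Request:
move_arm(offset=[[0,0,0],[0,0,0],[0,0,0],[0,0,0],[0,0,0]], twist=[[0,0,0],[0,0,0],[0,0,0],[0,0,0],[0,0,0]], grip=[0.6,0.6,0.6,0.6,0.6], force=80)

```text
time: 7.25
ee_pos: [0.4747, -0.3186, 0.0733]
tcp_rot: [-179.6, 55.1, 114.0]
wrist_force: [-5.3, 4.4, 5.8]
opening: 0.0652
grasp_force: 90.3
```

Request:
move_arm(offset=[[0,0,0],[0,0,0],[0,0,0]], twist=[[0,0,0],[0,0,0],[0,0,0]], grip=[0.6,0.6,0.6])

```text
time: 7.55
ee_pos: [0.4747, -0.3186, 0.0733]
tcp_rot: [-179.6, 55.1, 114.0]
wrist_force: [-4.4, 4.3, 5.5]
opening: 0.0652
grasp_force: 90.4
```

```bash
python3 - <<'E2'
from h import *
o=bot.get_obs();print(o["ee_pos"],o["tcp_rot"])
r=E('xyz',o["tcp_rot"],degrees=True);plan(o["ee_pos"]+[0,0,.03],r,n=2)
E2
```

```text
[ 0.47471337 -0.31862661  0.07326773] [-179.6046695    55.08024702  114.0304355 ]
n 2 twist [0.0, 0.0, 0.0]
[[-1.23, -0.01, -0.86], [-1.23, -0.0, -0.86]]
```

Request:
move_arm(offset=[[-0.8,0,-0.6],[-1.2,0,-0.9],[-1.2,0,-0.9],[-1.2,0,-0.9],[-1.2,0,-0.9]], twist=[[0,0,0],[0,0,0],[0,0,0],[0,0,0],[0,0,0]], grip=[0.6,0.6,0.6,0.6,0.6])

```text
time: 8.05
ee_pos: [0.473, -0.316, 0.1419]
tcp_rot: [-179.3, 54.9, 114.3]
wrist_force: [0.6, 0.0, -5.5]
opening: 0.0649
grasp_force: 89.7
```

Request:
move_arm(offset=[[0,0,0],[0,0,0]], twist=[[0,0,0],[0,0,0]], grip=[0.6,0.6])

```text
time: 8.25
ee_pos: [0.4734, -0.3162, 0.1416]
tcp_rot: [-179.4, 55.0, 114.2]
wrist_force: [0.1, 0.9, -5.5]
opening: 0.0653
grasp_force: 89.9
```

```bash
cat >> h.py <<'E'
def canpose(cx,cy,z0,p=None):  # cap-top plane etc from top camera; z0 = expected underside height
    p=p or viewer.camera("top");P=cloud(p);x,y,z=P[...,0],P[...,1],P[...,2]-z0
    hsv=cv2.cvtColor(p["color"],cv2.COLOR_RGB2HSV)
    near=(abs(x-cx)<.07)&(abs(y-cy)<.07);og=near&(hsv[...,0]<16)&(hsv[...,1]>150)
    bar=og&(z>.137);cap=og&(z>.11)
    for n,m in(("bar",bar),("cap",cap)):
        if m.sum()>5:
            q=P[m];r=cv2.minAreaRect((q[:,:2]*1000).astype(np.float32));c=np.linalg.lstsq(np.c_[q[:,:2],np.ones(len(q))],q[:,2],rcond=None)[0]
            print(n,m.sum(),np.round(r[0],1),np.round(r[1],1),round(r[2],1),"zmed",round(float(np.median(q[:,2])),4),"slope",np.round(c[:2],3))
    if bar.sum()>5:
        w,v=np.linalg.eigh(np.cov(P[bar][:,:2].T));print("bar dir",np.degrees(np.arctan2(v[1,1],v[0,1]))%180)
    return p
E
python3 - <<'E2'
from h import *
np.set_printoptions(precision=4,suppress=True)
o=bot.get_obs();print(o["ee_pos"],o["tcp_rot"],o["wrist_force"],o["torque"])
canpose(.48,-.33,.07)
E2
```

```text
[ 0.4734 -0.3162  0.1416] [-179.4477   54.9608  114.1781] [ 0.0826  0.8503 -5.4833] [1.5809 0.653  0.0207]
bar 68 [ 479.8 -327.6] [50.7 18.4] 21.7 zmed 0.2098 slope [-0.006 -0.056]
cap 237 [ 478.7 -327.7] [62.4 58.7] 87.7 zmed 0.197 slope [ 0.041 -0.1  ]
bar dir 23.343427760761045
```

```bash
python3 - <<'E2'
from h import *
t=tool(-69.6,55)*F
plan([.4969,.0703,.1416],t,n=15)
E2
```

```text
n 15 twist [0.003, -0.0, 0.003]
[[1.31, 1.18, -1.89], [1.31, 1.17, -1.88], [1.32, 1.17, -1.9], [1.31, 1.15, -1.89], [1.33, 1.14, -1.9]]
[[1.32, 1.13, -1.91], [1.33, 1.13, -1.9], [1.34, 1.11, -1.91], [1.33, 1.11, -1.91], [1.34, 1.09, -1.92]]
[[1.34, 1.08, -1.92], [1.35, 1.08, -1.92], [1.35, 1.06, -1.93], [1.35, 1.06, -1.93], [1.35, 1.04, -1.93]]
```

Request:
move_arm(offset=[[0.7,0.6,-1.0],[1.3,1.2,-1.9],[1.3,1.2,-1.9],[1.3,1.2,-1.9],[1.3,1.1,-1.9]], twist=[[0.003,0,0.003],[0.003,0,0.003],[0.003,0,0.003],[0.003,0,0.003],[0.003,0,0.003]], grip=[0.6,0.6,0.6,0.6,0.6])

```text
time: 8.8
ee_pos: [0.4809, -0.1987, 0.1418]
tcp_rot: [-179.8, 55.0, 112.7]
wrist_force: [0.4, 0.2, -6.4]
opening: 0.0649
grasp_force: 90.7
```

Request:
move_arm(offset=[[1.3,1.1,-1.9],[1.3,1.1,-1.9],[1.3,1.1,-1.9],[1.3,1.1,-1.9],[1.3,1.1,-1.9]], twist=[[0.003,0,0.003],[0.003,0,0.003],[0.003,0,0.003],[0.003,0,0.003],[0.003,0,0.003]], grip=[0.6,0.6,0.6,0.6,0.6])

```text
time: 9.3
ee_pos: [0.489, -0.0713, 0.1433]
tcp_rot: [179.8, 55.0, 111.2]
wrist_force: [0.9, 0.2, -5.8]
opening: 0.0653
grasp_force: 90.6
```

Request:
move_arm(offset=[[1.3,1.1,-1.9],[1.3,1.1,-1.9],[1.3,1.1,-1.9],[1.3,1.1,-1.9],[1.3,1.0,-1.9]], twist=[[0.003,0,0.003],[0.003,0,0.003],[0.003,0,0.003],[0.003,0,0.003],[0.003,0,0.003]], grip=[0.6,0.6,0.6,0.6,0.6])

```text
time: 9.8
ee_pos: [0.4988, 0.0556, 0.1445]
tcp_rot: [179.4, 55.0, 109.6]
wrist_force: [-0.7, 0.3, -4.9]
opening: 0.0654
grasp_force: 90.5
```

Request:
move_arm(offset=[[0.7,0.5,-1.0],[0,0,0],[0,0,0]], twist=[[0,0,0],[0,0,0],[0,0,0]], grip=[0.6,0.6,0.6])

```text
time: 10.1
ee_pos: [0.4993, 0.0676, 0.1448]
tcp_rot: [179.5, 55.0, 109.7]
wrist_force: [-0.2, -0.6, -5.7]
opening: 0.0651
grasp_force: 90.8
```

```bash
python3 - <<'E2'
from h import *
np.set_printoptions(precision=4,suppress=True)
o=bot.get_obs();print(o["ee_pos"],o["tcp_rot"],o["q"],(tool(-69.6,55)*F).as_euler('xyz',degrees=True))
a=canpose(.5025,.0585,.07)
b=viewer.camera("scene")
for n in("base","canister"):
  for r in finder.pinpoint(b,n)[:1]: print(n,r["p"],atz(b,r["position"],0 if n=="base" else .068))
im=np.hstack([a["color"][130:270,200:340],b["color"][120:260,200:340]]);cv2.imwrite("pics/g2.png",cv2.resize(im[:,:,::-1],None,fx=2.8,fy=2.8,interpolation=2))
E2
```

```text
[0.4993 0.0676 0.1448] [179.4933  55.018  109.7219] [ 32.43     6.0689 -13.976   86.6192 -53.2425 110.8411] [-180.    55.   110.4]
bar 72 [504.1  54.8] [52.  17.4] 19.0 zmed 0.2142 slope [ 0.001 -0.017]
cap 194 [503.4  55.7] [58.9 59.3] 64.9 zmed 0.1999 slope [0.044 0.036]
bar dir 17.058243100239935
base 0.84 [0.5099 0.0651 0.    ]
canister 0.78 [0.5071 0.0535 0.068 ]
```

View pics/g2.png

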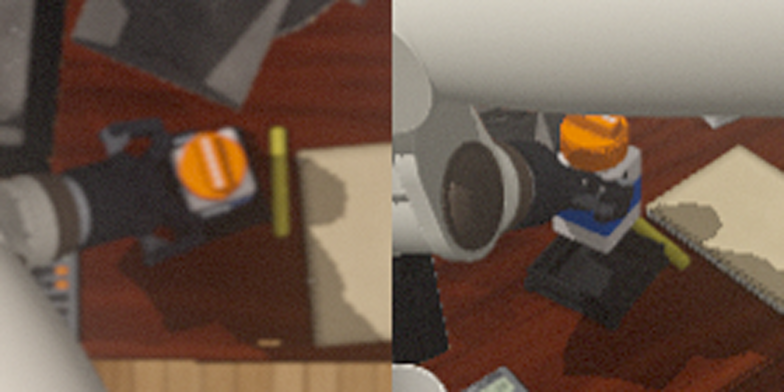

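The canister hangs upright over the base, about 3 mm off its centre. I'll correct that and lower it.

```bash
python3 - <<'E2'
from h import *
t=tool(-69.6,55)*F
o=bot.get_obs()
plan([.4973,.0706,.1448],t,n=1)
o2=dict(o,ee_pos=np.array([.4973,.0706,.1448]),tcp_rot=t.as_euler('xyz',degrees=True))
plan([.4973,.0706,.1],t,o2,n=5)
E2
```

```text
n 1 twist [-0.001, 0.0, -0.009]
[[0.32, -0.05, -0.28]]
n 5 twist [0.0, -0.0, -0.0]
[[0.73, 0.0, 0.51], [0.74, 0.0, 0.52], [0.73, -0.0, 0.51], [0.74, 0.0, 0.52], [0.73, -0.0, 0.51]]
```

Request:
move_arm(offset=[[0.3,0,-0.3],[0,0,0]], twist=[[-0.001,0,-0.009],[0,0,0]], grip=[0.6,0.6])

```text
time: 10.5
ee_pos: [0.4977, 0.0715, 0.1451]
tcp_rot: [-179.9, 55.0, 110.5]
wrist_force: [0.1, -0.0, -5.7]
opening: 0.0651
grasp_force: 90.7
```

Request:
move_arm(offset=[[0.7,0,0.5],[0.7,0,0.5],[0.7,0,0.5],[0.7,0,0.5],[0.7,0,0.5]], twist=[[0,0,0],[0,0,0],[0,0,0],[0,0,0],[0,0,0]], grip=[0.6,0.6,0.6,0.6,0.6])

```text
time: 11.0
ee_pos: [0.4979, 0.071, 0.1011]
tcp_rot: [-179.9, 55.0, 110.5]
wrist_force: [-0.7, -0.0, -5.1]
opening: 0.0654
grasp_force: 90.7
```

Request:
move_arm(offset=[[0,0,0],[0,0,0]], twist=[[0,0,0],[0,0,0]], grip=[0.6,0.6])

```text
time: 11.2
ee_pos: [0.498, 0.071, 0.102]
tcp_rot: [-179.9, 55.0, 110.5]
wrist_force: [0.2, 0.2, -5.6]
opening: 0.0649
grasp_force: 90.6
```

```bash
python3 - <<'E2'
from h import *
t=tool(-69.6,55)*F
o=bot.get_obs();print(o["ee_pos"],o["tcp_rot"],o["wrist_force"])
canpose(.5025,.0585,.03)
plan([.4973,.0706,.0795],t,n=4)
E2
```

```text
[0.49796862 0.07100705 0.10196608] [-179.90338652   55.04361382  110.53365776] [ 0.23707239  0.18770612 -5.64661952]
bar 61 [503.   58.2] [51.1 17.8] 18.6 zmed 0.1716 slope [-0.005 -0.029]
cap 175 [502.  60.] [59.6 58.8] 63.8 zmed 0.156 slope [0.    0.015]
bar dir 17.76220372526282
n 4 twist [0.0, 0.0, 0.0]
[[0.46, -0.02, 0.33], [0.47, -0.03, 0.33], [0.46, -0.02, 0.33], [0.47, -0.02, 0.33]]
```

Request:
move_arm(offset=[[0.5,0,0.3],[0.4,0,0.3],[0.4,0,0.3],[0.2,0,0.1],[0,0,0]], twist=[[0,0,0],[0,0,0],[0,0,0],[0,0,0],[0,0,0]], grip=[0.6,0.6,0.6,0.6,0.6])

```text
time: 11.75
ee_pos: [0.4977, 0.0714, 0.0836]
tcp_rot: [-179.9, 55.0, 110.6]
wrist_force: [-0.4, 0.1, -5.6]
opening: 0.065
grasp_force: 90.6
```

Request:
move_arm(offset=[[0.2,0,0.1],[0.1,0,0.1],[0,0,0]], twist=[[0,0,0],[0,0,0],[0,0,0]], grip=[0.6,0.6,0.6])

```text
time: 12.05
ee_pos: [0.4978, 0.0715, 0.0804]
tcp_rot: [-179.9, 55.0, 110.5]
wrist_force: [0.6, -0.4, -6.1]
opening: 0.0649
grasp_force: 90.6
```

Request:
move_arm(offset=[[0.1,0,0.1],[0.1,0,0.1],[0,0,0]], twist=[[0,0,0],[0,0,0],[0,0,0]], grip=[0.6,0.6,0.6])

```text
time: 12.35
ee_pos: [0.4983, 0.0712, 0.0792]
tcp_rot: [-180.0, 55.1, 110.5]
wrist_force: [-6.2, 3.4, 7.9]
opening: 0.0649
grasp_force: 91.6
```

```bash
python3 - <<'E2'
from h import *
canpose(.5025,.0585,.006)
E2
```

```text
bar 60 [503.2  58.2] [51.6 17.2] 21.2 zmed 0.1485 slope [ 0.027 -0.043]
cap 171 [502.9  60.1] [58.8 59.3] 64.0 zmed 0.1346 slope [0.029 0.008]
bar dir 19.573821151138418
```

It's seated: the bar top is at 0.149 m and contact force is felt. Release and back out.

Request:
move_arm(offset=[[0,0,0],[0,0,0],[0,0,0],[0,0,0],[0,0,0]], twist=[[0,0,0],[0,0,0],[0,0,0],[0,0,0],[0,0,0]], grip=[1,1,1,1,1])

```text
time: 12.9
ee_pos: [0.498, 0.071, 0.0777]
tcp_rot: [-180.0, 55.0, 110.5]
wrist_force: [0.3, 0.4, -0.4]
opening: 0.0855
grasp_force: 0.0
```

Request:
move_arm(offset=[[0,0,0],[0,0,-1],[0,0,-2],[0,0,-3],[0,0,-3]], twist=[[0,0,0],[0,0,0],[0,0,0],[0,0,0],[0,0,0]], grip=[1,1,1,1,1])

```text
time: 13.4
ee_pos: [0.4711, 0.1399, 0.1297]
tcp_rot: [-179.7, 55.1, 110.6]
wrist_force: [-16.5, -17.6, -3.5]
opening: 0.0855
grasp_force: 0.0
```

Request:
move_arm(offset=[[-1,0,-3],[-2,0,-3],[-3,0,-2],[0,0,0]], twist=[[0,0,0],[0,0,0],[0,0,0],[0,0,0]], grip=[1,1,1,1])

```text
time: 13.8
ee_pos: [0.4621, 0.1703, 0.2283]
tcp_rot: [179.6, 55.0, 110.2]
wrist_force: [-0.4, 0.3, 1.1]
opening: 0.0859
grasp_force: 0.0
```

```bash
cat >> h.py <<'E'
def ik(pos,rot,T=.25):
    zt=rot.apply([0,0,1]);w=np.array(pos)-T*zt;q1=np.arctan2(w[1],w[0])
    l=E('z',-q1).apply(zt);q5=np.arcsin(l[1]);phi=np.arctan2(-l[2],l[0])
    q=[np.degrees(q1),0,0,np.degrees(phi),np.degrees(q5),0]
    return q[0],q[3],q[4],np.degrees((Rm(q,1,1,0).inv()*rot).as_rotvec()[2])
E
python3 - <<'E2'
from h import *
np.set_printoptions(precision=3,suppress=True)
o=bot.get_obs();print(o["ee_pos"],o["tcp_rot"],o["q"])
p=canpose(.5025,.0585,.006);P=cloud(p)
x,y,z=P[...,0],P[...,1],P[...,2]
hsv=cv2.cvtColor(p["color"],cv2.COLOR_RGB2HSV)
m=(abs(x-.503)<.07)&(abs(y-.058)<.07)&(z>.035)&(z<.105);r=cv2.minAreaRect((P[m][:,:2]*1000).astype(np.float32));print("body",r)
for s in(110.,-70.,20.,200.):
  for a in (0,90): print(s,a,np.array(ik([.503,.058,.14],tool(s+a,0))))
E2
```

```text
[0.462 0.17  0.228] [179.553  54.952 110.151] [ 43.919  12.455   1.286 108.173 -48.795 127.079]
bar 59 [503.1  58.8] [51.6 17.2] 19.0 zmed 0.1483 slope [0.    0.049]
cap 163 [502.9  58.8] [58.7 58.3] 69.6 zmed 0.1341 slope [0.01  0.033]
bar dir 18.987507658678055
body ((495.74749755859375, 55.263877868652344), (82.32513427734375, 95.65658569335938), 22.2662410736084)
110.0 0 [ 6.578 90.     0.    76.578]
110.0 90 [  6.578  90.      0.    -13.422]
-70.0 0 [   6.578   90.      -0.    -103.422]
-70.0 90 [  6.578  90.     -0.    166.578]
20.0 0 [  6.578  90.     -0.    166.578]
20.0 90 [ 6.578 90.     0.    76.578]
200.0 0 [  6.578  90.      0.    -13.422]
200.0 90 [   6.578   90.      -0.    -103.422]
```

```bash
python3 - <<'E2'
from h import *
t=tool(19.5,0)
o=bot.get_obs();r0=E('xyz',o["tcp_rot"],degrees=True);print((r0.inv()*t).as_rotvec())
plan([.503,.0585,.23],t)
for s in (.25,.5,.75,1):
    r=r0*R.from_rotvec(s*(r0.inv()*t).as_rotvec());print(np.round(ik([.48,.1,.23],r),0),r.apply([0,0,1]).round(2))
E2
```

```text
[0.75802913 0.74091253 1.45223866]
n 13 twist [0.058, 0.057, 0.112]
[[-0.55, -0.0, 0.73], [-0.58, 0.1, 0.7], [-0.61, 0.2, 0.65], [-0.61, 0.32, 0.6], [-0.61, 0.41, 0.55]]
[[-0.58, 0.51, 0.49], [-0.55, 0.6, 0.42], [-0.49, 0.68, 0.35], [-0.44, 0.75, 0.29], [-0.36, 0.81, 0.22]]
[[-0.28, 0.86, 0.15], [-0.19, 0.89, 0.09], [-0.08, 0.91, 0.03]]
[ 31. 110. -39. 133.] [ 0.1  -0.68 -0.73]
[ 25. 105. -26. 146.] [-0.03 -0.49 -0.87]
[ 18.  98. -13. 159.] [-0.06 -0.25 -0.97]
[ 12.  90.  -0. 172.] [ 0.  0. -1.]
```

Request:
move_arm(offset=[[-0.5,0,0.7],[-0.6,0.1,0.7],[-0.6,0.2,0.6],[-0.6,0.3,0.6],[-0.6,0.4,0.5]], twist=[[0.058,0.057,0.112],[0.058,0.057,0.112],[0.058,0.057,0.112],[0.058,0.057,0.112],[0.058,0.057,0.112]], grip=[1,1,1,1,1])

```text
time: 14.35
ee_pos: [0.4769, 0.1275, 0.2251]
tcp_rot: [166.6, 33.8, 68.1]
wrist_force: [-0.6, -1.0, -0.3]
opening: 0.0854
grasp_force: 0.0
```

Request:
move_arm(offset=[[-0.6,0.5,0.5],[-0.5,0.6,0.4],[-0.5,0.7,0.3],[-0.4,0.7,0.3],[-0.4,0.8,0.2]], twist=[[0.058,0.057,0.112],[0.058,0.057,0.112],[0.058,0.057,0.112],[0.058,0.057,0.112],[0.058,0.057,0.112]], grip=[1,1,1,1,1])

```text
time: 14.85
ee_pos: [0.4924, 0.0852, 0.2272]
tcp_rot: [171.6, 11.2, 37.6]
wrist_force: [1.1, -0.4, 0.0]
opening: 0.0851
grasp_force: 0.0
```

Request:
move_arm(offset=[[-0.3,0.9,0.2],[-0.2,0.9,0.1],[-0.1,0.9,0],[0,0,0],[0,0,0]], twist=[[0.058,0.057,0.112],[0.058,0.057,0.112],[0.058,0.057,0.112],[0,0,0],[0,0,0]], grip=[1,1,0.5,0.5,0.5])

```text
time: 15.35
ee_pos: [0.5012, 0.0587, 0.2284]
tcp_rot: [179.7, 0.1, 19.4]
wrist_force: [-0.4, 0.1, -0.2]
opening: 0.0441
grasp_force: 0.0
```

```bash
python3 - <<'E2'
from h import *
np.set_printoptions(precision=3,suppress=True)
o=bot.get_obs();print(o["ee_pos"],o["tcp_rot"],o["q"],o["opening"])
t=tool(19.5,0)
plan([.503,.0588,.175],t,n=4)
p=viewer.camera("scene")
for n in("cap_bar","cap_top"):
  for r in finder.pinpoint(p,n)[:1]: print(n,r["p"],atz(p,r["position"],.141 if n=="cap_bar" else .133))
a=viewer.camera("top")
im=np.hstack([a["color"][130:270,160:340],p["color"][120:260,180:340]]);cv2.imwrite("pics/g3.png",cv2.resize(im[:,:,::-1],None,fx=2.3,fy=2.3,interpolation=2))
E2
```

```text
[0.501 0.059 0.228] [179.699   0.074  19.444] [  6.843  -1.694   0.487  92.188  -0.309 167.399] 0.04410279157661123
n 4 twist [0.001, 0.0, -0.0]
[[0.05, 0.01, 1.34], [0.04, 0.0, 1.33], [0.05, 0.01, 1.34], [0.04, 0.01, 1.33]]
cap_bar 0.64 [0.495 0.063 0.141]
cap_top 0.72 [0.509 0.062 0.133]
```

View pics/g3.png

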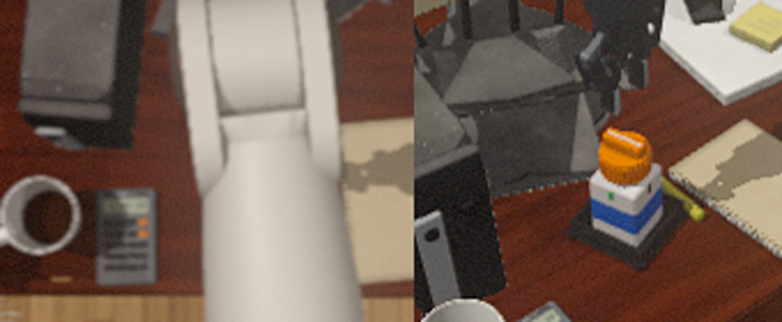

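The canister stands in the base with its bar facing the scene camera, and the gripper is above it. Lower onto the bar.

Request:
move_arm(offset=[[0.1,0,1.3],[0.1,0,1.3],[0,0,1.3],[0,0,1.4],[0,0,0]], twist=[[0,0,0],[0,0,0],[0,0,0],[0,0,0],[0,0,0]], grip=[0.5,0.5,0.5,0.5,0.5])

```text
time: 16.05
ee_pos: [0.5023, 0.0596, 0.1732]
tcp_rot: [179.8, 0.2, 19.4]
wrist_force: [0.2, -0.4, 0.2]
opening: 0.0427
grasp_force: 0.0
```

Request:
move_arm(offset=[[0,0,0.6],[0,0,0.4],[0,0,0.3],[0,0,0],[0,0,0]], twist=[[0,0,0],[0,0,0],[0,0,0],[0,0,0],[0,0,0]], grip=[0.5,0.5,0.5,0.5,0.5])

```text
time: 16.55
ee_pos: [0.5035, 0.0597, 0.1632]
tcp_rot: [179.8, -0.0, 19.4]
wrist_force: [0.1, -0.0, 0.8]
opening: 0.0426
grasp_force: 0.0
```

Request:
move_arm(offset=[[0,0,0.3],[0,0,0],[0,0,0],[0,0,0],[0,0,0]], twist=[[0,0,0],[0,0,0],[0,0,0],[0,0,0],[0,0,0]], grip=[0.3,0.3,0.3,0.3,0.3], force=60)

```text
time: 17.05
ee_pos: [0.5035, 0.0597, 0.16]
tcp_rot: [179.8, -0.0, 19.4]
wrist_force: [0.2, -0.1, -0.2]
opening: 0.0256
grasp_force: 0.0
```

Request:
move_arm(offset=[[0,0,0.2],[0,0,0],[0,0,0.2],[0,0,0]], twist=[[0,0,0],[0,0,0],[0,0,0],[0,0,0]], grip=[0.3,0.3,0.3,0.3])

```text
time: 17.45
ee_pos: [0.5033, 0.0597, 0.1557]
tcp_rot: [179.8, 0.0, 19.4]
wrist_force: [-0.5, -0.3, 0.1]
opening: 0.0257
grasp_force: 0.0
```

Request:
move_arm(offset=[[0,0,0],[0,0,0],[0,0,0],[0,0,0],[0,0,0]], twist=[[0,0,0],[0,0,0],[0,0,0],[0,0,0],[0,0,0]], grip=[0,0,0,0,0], force=70)

```text
time: 17.95
ee_pos: [0.5034, 0.0597, 0.1561]
tcp_rot: [179.8, -0.0, 19.4]
wrist_force: [-1.3, 1.7, 1.7]
opening: 0.016
grasp_force: 71.8
```

Request:
move_arm(offset=[[0,0,0.2],[0,0,0.2],[0,0,0.2],[0,0,0],[0,0,0]], twist=[[0,0,0],[0,0,0],[0,0,0],[0,0,0],[0,0,0]], grip=[0,0,0,0,0])

```text
time: 18.45
ee_pos: [0.5035, 0.0599, 0.151]
tcp_rot: [179.8, -0.1, 19.4]
wrist_force: [-4.9, 2.1, 9.5]
opening: 0.0164
grasp_force: 72.8
```

Request:
move_arm(offset=[[0,0,0.2],[0,0,0.1],[0,0,0],[0,0,0]], twist=[[0,0,0],[0,0,0],[0,0,0],[0,0,0]], grip=[0,0,0,0])

```text
time: 18.85
ee_pos: [0.5036, 0.0599, 0.1483]
tcp_rot: [179.8, -0.1, 19.4]
wrist_force: [-4.3, 2.2, 11.3]
opening: 0.0163
grasp_force: 73.2
```

Request:
move_arm(offset=[[0,0,0],[0,0,0],[0,0,0],[0,0,0],[0,0,0]], twist=[[0,0,-0.05],[0,0,-0.1],[0,0,-0.1],[0,0,-0.1],[0,0,-0.1]], grip=[0,0,0,0,0])

```text
time: 19.35
ee_pos: [0.5045, 0.0595, 0.1486]
tcp_rot: [179.6, -0.0, 45.4]
wrist_force: [-0.4, -0.1, 11.3]
opening: 0.0163
grasp_force: 73.2
```

Request:
move_arm(offset=[[0,0,0],[0,0,0],[0,0,0],[0,0,0],[0,0,0]], twist=[[0,0,-0.1],[0,0,-0.1],[0,0,-0.1],[0,0,-0.1],[0,0,-0.1]], grip=[0,0,0,0,0])

```text
time: 19.85
ee_pos: [0.5046, 0.0595, 0.1487]
tcp_rot: [179.6, 0.1, 74.0]
wrist_force: [-0.5, -0.4, 11.1]
opening: 0.0162
grasp_force: 73.2
```

Request:
move_arm(offset=[[0,0,0],[0,0,0],[0,0,0],[0,0,0],[0,0,0]], twist=[[0,0,-0.1],[0,0,-0.1],[0,0,-0.1],[0,0,-0.1],[0,0,-0.1]], grip=[0,0,0,0,0])

```text
time: 20.35
ee_pos: [0.5046, 0.0595, 0.1487]
tcp_rot: [179.7, 0.3, 102.7]
wrist_force: [0.0, 0.4, 11.1]
opening: 0.0161
grasp_force: 73.2
```

```bash
python3 - <<'E2'
from h import *
np.set_printoptions(precision=3,suppress=True)
o=bot.get_obs();print(o["ee_pos"],o["tcp_rot"],o["q"],o["opening"],o["wrist_force"],o["torque"])
p=viewer.camera("scene")
cv2.imwrite("pics/g4.png",cv2.resize(p["color"][140:250,210:330,::-1],None,fx=4,fy=4,interpolation=2))
E2
```

```text
[0.505 0.06  0.149] [179.737   0.293 102.684] [ 6.862 -1.833 -8.442 83.1   -0.265 84.177] 0.016141009317346803 [ 0.05   0.422 11.141] [ 0.106 -0.026 -0.064]
```

View pics/g4.png

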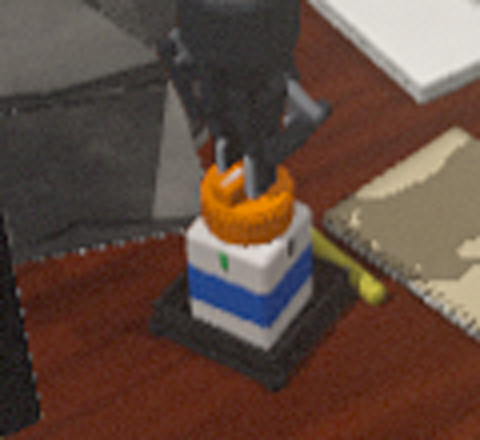

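The cap is turned about 83°, pressed down, with the fingers on the bar. Lift slowly at first.

Request:
move_arm(offset=[[0,0,-0.3],[0,0,-0.3],[0,0,-0.4],[0,0,-0.5],[0,0,0]], twist=[[0,0,0],[0,0,0],[0,0,0],[0,0,0],[0,0,0]], grip=[0,0,0,0,0])

```text
time: 20.9
ee_pos: [0.5034, 0.0595, 0.1623]
tcp_rot: [180.0, 0.3, 102.5]
wrist_force: [0.4, 0.1, -1.0]
opening: 0.0161
grasp_force: 71.6
```

Request:
move_arm(offset=[[0,0,-0.8],[0,0,-0.8],[0,0,-1],[0,0,-1],[0,0,0]], twist=[[0,0,0],[0,0,0],[0,0,0],[0,0,0],[0,0,0]], grip=[0,0,0,0,0])

```text
time: 21.4
ee_pos: [0.504, 0.0599, 0.1999]
tcp_rot: [179.8, 0.3, 102.5]
wrist_force: [-0.1, -0.1, -0.5]
opening: 0.016
grasp_force: 71.6
```

```bash
python3 - <<'E2'
from h import *
np.set_printoptions(precision=4,suppress=True)
o=bot.get_obs();print(o["ee_pos"],o["tcp_rot"],o["wrist_force"])
p=viewer.camera("top");P=cloud(p);x,y,z=P[...,0],P[...,1],P[...,2];hsv=cv2.cvtColor(p["color"],cv2.COLOR_RGB2HSV)
m=(abs(x-.445)<.14)&(y<-.025)&(y>-.205)&(z>.006)&(z<.02)&(hsv[...,1]<130)&(hsv[...,0]>8)&(hsv[...,0]<35)
m=cv2.morphologyEx(m.astype(np.uint8),cv2.MORPH_OPEN,np.ones((3,3)));n,l,st,_=cv2.connectedComponentsWithStats(m);k=1+st[1:,4].argmax()
q=P[l==k];print(cv2.minAreaRect((q[:,:2]*1000).astype(np.float32)),q.mean(0))
s=viewer.camera("scene");im=np.hstack([s["color"][120:260,190:350],p["color"][130:270,220:380]])
cv2.imwrite("pics/g5.png",cv2.resize(im[:,:,::-1],None,fx=2.4,fy=2.4,interpolation=2))
E2
```

```text
[0.504  0.0599 0.1999] [179.8146   0.2544 102.4718] [-0.101  -0.1488 -0.494 ]
((447.63568115234375, -120.19405364990234), (209.67254638671875, 147.88536071777344), 5.594491958618164) [ 0.4503 -0.1228  0.0103]
```

View pics/g5.png

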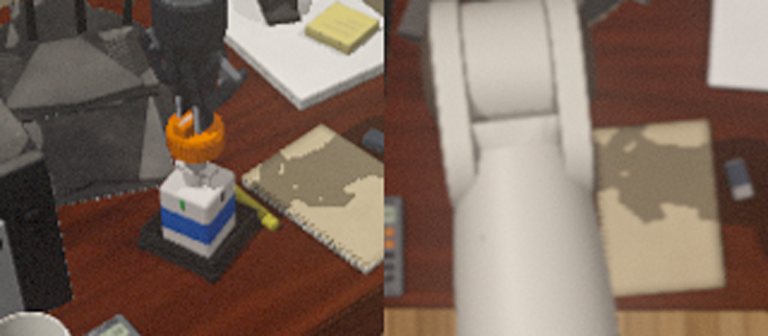

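The cap is clear of the neck and the canister is still home in the base. The notebook centre is at about (0.447,-0.120).

Request:
move_arm(offset=[[0,0,-1.5],[0,0,-1.5],[-2,-1.2,0],[-3,-1.8,0],[-3,-1.8,0]], twist=[[0,0,0],[0,0,0],[0,0,0],[0,0,0],[0,0,0]], grip=[0,0,0,0,0])

```text
time: 22.0
ee_pos: [0.4732, -0.0292, 0.2277]
tcp_rot: [-180.0, 0.2, 102.5]
wrist_force: [0.8, -0.3, 0.3]
opening: 0.0162
grasp_force: 71.6
```

Request:
move_arm(offset=[[-3,-1.8,0],[-3,-1.8,0],[-2.3,-1.2,0],[0,0,0],[0,0,0]], twist=[[0,0,0],[0,0,0],[0,0,0],[0,0,0],[0,0,0]], grip=[0,0,0,0,0])

```text
time: 22.5
ee_pos: [0.4445, -0.1202, 0.2282]
tcp_rot: [180.0, 0.2, 102.4]
wrist_force: [-0.3, 0.4, -0.1]
opening: 0.0158
grasp_force: 71.6
```

Request:
move_arm(offset=[[0,0,2.5],[0,0,3],[0,0,3],[0,0,3],[0,0,2]], twist=[[0,0,0],[0,0,0],[0,0,0],[0,0,0],[0,0,0]], grip=[0,0,0,0,0])

```text
time: 23.0
ee_pos: [0.4444, -0.1192, 0.0911]
tcp_rot: [-179.9, 0.2, 102.6]
wrist_force: [0.1, 0.2, -1.1]
opening: 0.0163
grasp_force: 71.6
```

Request:
move_arm(offset=[[0,0,0.7],[0,0,0],[0,0,0]], twist=[[0,0,0],[0,0,0],[0,0,0]], grip=[0,0,0])

```text
time: 23.3
ee_pos: [0.4456, -0.1202, 0.0876]
tcp_rot: [179.9, 0.3, 102.5]
wrist_force: [-0.2, -0.7, -0.4]
opening: 0.0163
grasp_force: 71.6
```

Request:
move_arm(offset=[[0,0,1],[0,0,0.8],[0,0,0.4],[0,0,0],[0,0,0]], twist=[[0,0,0],[0,0,0],[0,0,0],[0,0,0],[0,0,0]], grip=[0,0,0,0,0])

```text
time: 23.8
ee_pos: [0.445, -0.1206, 0.0646]
tcp_rot: [180.0, 0.2, 102.5]
wrist_force: [-0.1, -1.1, 0.1]
opening: 0.0158
grasp_force: 71.6
```

Request:
move_arm(offset=[[0,0,0.1],[0,0,0.1],[0,0,0],[0,0,0]], twist=[[0,0,0],[0,0,0],[0,0,0],[0,0,0]], grip=[0,0,0,0])

```text
time: 24.2
ee_pos: [0.4451, -0.1206, 0.0626]
tcp_rot: [180.0, 0.2, 102.5]
wrist_force: [-0.5, 0.7, -0.9]
opening: 0.0165
grasp_force: 71.6
```

Request:
move_arm(offset=[[0,0,0.1],[0,0,0],[0,0,0]], twist=[[0,0,0],[0,0,0],[0,0,0]], grip=[0,0,0])

```text
time: 24.5
ee_pos: [0.445, -0.1206, 0.0616]
tcp_rot: [180.0, 0.2, 102.5]
wrist_force: [0.5, 0.3, -1.8]
opening: 0.016
grasp_force: 71.6
```

Request:
move_arm(offset=[[0,0,0.1],[0,0,0],[0,0,0]], twist=[[0,0,0],[0,0,0],[0,0,0]], grip=[0,0,0])

```text
time: 24.8
ee_pos: [0.4451, -0.1207, 0.0613]
tcp_rot: [179.9, 0.3, 102.5]
wrist_force: [-4.1, -0.1, 6.1]
opening: 0.0158
grasp_force: 72.5
```

Contact. Release and rise.

Request:
move_arm(offset=[[0,0,0],[0,0,0],[0,0,0],[0,0,0],[0,0,0]], twist=[[0,0,0],[0,0,0],[0,0,0],[0,0,0],[0,0,0]], grip=[0.5,0.5,0.5,0.5,0.5])

```text
time: 25.3
ee_pos: [0.445, -0.1206, 0.0605]
tcp_rot: [180.0, 0.2, 102.5]
wrist_force: [0.3, 0.5, -0.2]
opening: 0.0427
grasp_force: 0.0
```

Request:
move_arm(offset=[[0,0,-1],[0,0,-2],[0,0,-4],[0,0,-5],[0,0,-5]], twist=[[0,0,0],[0,0,0],[0,0,0],[0,0,0],[0,0,0]], grip=[0.5,0.5,0.5,0.5,0.5])

```text
time: 25.8
ee_pos: [0.4442, -0.1198, 0.233]
tcp_rot: [180.0, 0.2, 102.5]
wrist_force: [0.5, -0.1, 0.3]
opening: 0.0429
grasp_force: 0.0
```

Request:
move_arm(offset=[[-4,-1,-3],[-5,-1,-2],[-5,-1,0],[-5,-1,0],[0,0,0]], twist=[[0,0,0],[0,0,0],[0,0,0],[0,0,0],[0,0,0]], grip=[0.5,0.5,0.5,0.5,0.5])

```text
time: 26.3
ee_pos: [0.446, -0.3113, 0.2783]
tcp_rot: [-180.0, 0.3, 102.2]
wrist_force: [-0.2, 0.5, -0.6]
opening: 0.0431
grasp_force: 0.0
```

```bash
python3 - <<'E2'
from h import *
np.set_printoptions(precision=4,suppress=True)
o=bot.get_obs();print(o["time"],o["ee_pos"],o["wrist_force"])
p=viewer.camera("top");s=viewer.camera("scene");canpose(.445,-.12,-.09,p)
for n in("notebook","mug","calculator","eraser","highlighter","pen_pot"):
  r=finder.pinpoint(p,n)[:1]; print(n,[(round(x["p"],2),atz(p,x["position"],0)) for x in r])
P=cloud(p);x,y,z=P[...,0],P[...,1],P[...,2]
m=(abs(x-.503)<.06)&(abs(y-.058)<.06)&(z>.085)&(z<.11);print("shoulder",cv2.minAreaRect((P[m][:,:2]*1000).astype(np.float32)),np.median(z[m]))
m=(abs(x-.503)<.06)&(abs(y-.058)<.06)&(z>.112);print("neck",P[m].mean(0))
im=np.hstack([p["color"][130:270,130:430],s["color"][120:260,180:400]]);cv2.imwrite("pics/g6.png",cv2.resize(im[:,:,::-1],None,fx=1.5,fy=1.5,interpolation=2))
E2
```

```text
26.3 [ 0.446  -0.3113  0.2783] [-0.1687  0.4926 -0.6412]
bar 57 [ 445.6 -121.5] [17.7 49.5] 12.6 zmed 0.0524 slope [ 0.067 -0.002]
cap 177 [ 445.3 -121.3] [60.  58.4] 64.0 zmed 0.0393 slope [ 0.007 -0.084]
bar dir 100.9885200155862
notebook [(0.58, array([ 0.457, -0.12 ,  0.   ]))]
mug [(0.71, array([0.4068, 0.3457, 0.    ]))]
calculator [(0.98, array([0.3961, 0.2375, 0.    ]))]
eraser [(0.57, array([ 0.4922, -0.2307,  0.    ]))]
highlighter [(0.47, array([ 0.5102, -0.0153,  0.    ]))]
pen_pot [(0.76, array([0.3643, 0.4434, 0.    ]))]
shoulder ((503.7152099609375, 58.262664794921875), (66.0319595336914, 66.0928726196289), 22.684446334838867) 0.09475232550949486
neck [0.5036 0.0588 0.1183]
```

View pics/g6.png

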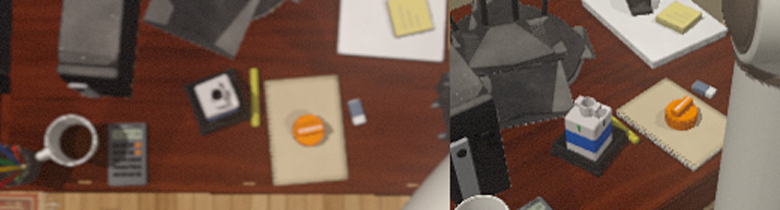

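The cap stands rim-down at the centre of the notebook, the canister is home in the base, and the other things are in place. Handing in.

```bash
python3 -c "
from h import *
print(bot.job_done())"
```

```text
the job is handed in; nothing more can be done
None
```

The job is handed in, but I got no verdict back: in the last pictures the canister stands open in the base and the cap stands rim-down near the notebook's centre; during the retreat the gripper once bumped something (about 24 N), and nothing looks displaced.

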